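Fit the test axle through a fork in its bending rig

TASK

Fit the steel test axle: take it out of its black storage block and push it tip first through one fork dropout, the load cell's eye and the other dropout, from whichever side you like, until its square head is fully home against the fork, then let go. Leave the dial gauge stand undisturbed.

Things in the scene. Friction and masses are not known exactly. Their poses are not given: they have to be found in the camera images.
- axle_center (a point): Steel test axle, loose, 195 mm long, 0.28 to 0.44 kg: round shank 20 mm thick, 155 mm long, its last 15 mm tapering to 12 mm at the tip; coaxial square head 28 x 28 mm, 40 mm long. Point on its axis half-way along. x runs from head to tip; y, z square to the head's flats. Starts level in the block. On the bench it lies on a flat of its head and near its tip, tip drooping 1.6 deg; it will not roll.
- axle_head (a point): Centre of the axle's square head, 77.5 mm from axle_center towards -x. Same axes as axle_center.
- axle_shoulder (a point): On the axle's axis where head meets shank, 57.5 mm from axle_center towards -x. Same axes.
- axle_tip (a point): On the axle's axis at the end of its taper, 97.5 mm from axle_center towards +x. Same axes.
- block: Black storage block, fixed, 244 (x) x 120 (y) x 46 mm high; origin under its centre. The axle lies along its middle, tip to +x, axis 30 mm above the bench. The head is sunk 2 mm below the top in a close pocket 36 mm wide: no finger fits beside it. Only in the finger gap, cut right across from x = -27 to +43 mm and down to 6 mm above the bench, can the shank be taken from above. Lift it straight up.
- eye_center (a point): Centre of the load cell's rod-end eye, fixed, 120 mm above the bench: steel ring, bore 24, outside 48, width 20 mm. y lies along the common axis of all three bores, x away from the robot along the fork legs, z up. The dark green fork, fixed, reaches from here to +x, a leg on each side, at most 150 mm high. Below the eye: load cell on a base plate 90 mm square; the bench before it (-x) is free.
- bore_left (a point): Centre of the bore's mouth in the outer face of the fork's +y dropout, 69 mm from eye_center along +y. The dropout is a round boss 14 mm wide, 44 mm outside, bore 24 mm. Between each dropout and the eye is a 45 mm gap. Same axes as eye_center.
- bore_right (a point): The same for the -y dropout: mouth of its bore in its outer face, 69 mm from eye_center along -y.
- gauge_stand: Dial gauge on a magnetic base, loose, 1.8 kg, 210 mm tall, standing about 180 mm behind the eye (+x) beside the right (-y) fork leg, its gauge reaching over that leg. Origin under the centre of the base (60 x 50 mm); its arm reaches 146 mm to its +y.
- bolt_bin: Low grey bin of bolts, loose, 160 x 110 x 50 mm, on the other side of the fork from the storage block. Origin under its centre.

How it is judged:
At the end, for the whole second after the job is handed in: The axle lies at rest and released through both dropouts and the eye, within 0.06 rad of the bore axis, its shoulder within 7 mm of the mouth of the bore it went in by and its tip out of the other dropout (within 25 mm of that mouth; about 17 mm when home) (((distance between axle_shoulder and bore_left below 0.007 m and distance between axle_tip and bore_right below 0.025 m) or (distance between axle_shoulder and bore_right below 0.007 m and distance between axle_tip and bore_left below 0.025 m)) and angle between the x axis of axle_center and the y axis of eye_center, either way round below 0.06 rad and linear speed of axle below 0.02 m/s); the robot touches nothing.
It fails at once if the dial gauge stand is moved by more than 15 mm (distance of gauge_stand from where it was at the start of the episode above 0.015 m).
It also fails if it takes over 64 s, if anything falls off the work surface, if the arm or the gripper's body presses on something with over 40 N, if the wrist force passes 120 N, or if a joint passes its speed limit or range.

ROBOT

A 7-joint arm with a two-finger parallel gripper is mounted at the origin on the work surface. World frame = base frame: x ahead of the robot, y to its left, z up, the work surface at z = 0. Lengths are in m, angles in rad, forces in N, time in s.
With the tool pointing down it reaches from about 0.4 to 0.75 m from the base axis. Payload 19.5 kg.
Tool frame: the origin (TCP) lies at the very end of the fingers, on their centre line; the grasp point (between the pads) lies 19 mm behind it; x points along the fingers, z is the direction in which the jaws open and shut, and the axes are right-handed (so a half turn about x gives the same grasp; the last joint's range is limited). The gripper opens to 85 mm and grips with 20 to 120 N. Pads are 22 mm wide; open, the fingers measure 114 mm over their backs; the gripper's body (76 mm by 85 mm) begins 54 mm behind the grasp point. The pads swing forward as they close: fully open they stand 13 mm farther back than shut.
Start: joints at [-1.228, 0.707, -0.028, 1.485, 0.022, 0.951, -0.075], TCP at [0.216, 0.533, 0.231] pointing down, gripper open.
Joint ranges: [-2.71, 2.71], [-0.32, 2.16], [-1.57, 1.52], [0, 2.45], [-1.46, 4.6], [0, 2.02], [-2.83, 2.83]. Speed limits (rad/s): [1.89, 1.89, 2.57, 2.57, 3.01, 3.01, 3.01].

INTERFACE

Orientations are given as a unit quaternion [w, x, y, z].
In Python, from workcell import arm, effector, vision, job gives the robot as it stands. Calls block until the motion is done:
- arm.movep(position, orientation): joint-space move of the TCP to a pose.
- arm.movel(position, feed=0.15, ori=None, threshold=None): straight line of the TCP; ori=None keeps the orientation; feed is the mean speed in m/s. With threshold (N) it stops when the force on the tool has changed by that much, and returns True; else False.
- arm.set_joints(angles): joint-space move.
- effector.release() and effector.grasp(force=None): open the fingers fully, or close them until they stop; force is the grip in N (None keeps the last).
- arm.dwell(seconds).
- arm.inverse_kinematics(position, orientation): joint angles nearest the present ones, or None.
- vision.camera(name): name is "side" or "top"; returns a dict with "img" (384x512x3 uint8, red, green, blue), "range_z" (384x512 float32, m along the optical axis (not along the pixel's ray), 0 where there is no reading), "fx", "fy", "cx", "cy" (pixels), "pose" (4x4, takes a point from camera to world coordinates). Camera axes: x right, y up, looking along -z (the intrinsics and any distortion apply to the point x, -y, -z); pixel columns grow to the right and rows downward; lengths in m; the calibration is good to about 2 mm. A picture is of the moment at which its call begins.
A pose or a line that the arm cannot do raises arm.IKError and nothing moves.
- job.finish_job(): hands the job in, once; it reports no verdict.
Readings, each from a call of its own:
- arm.current_time_s(): time.
- arm.current_q(): joint angles.
- arm.current_dq(): joint speeds.
- arm.current_joint_torque(): joint torques, N m.
- arm.current_ee_pos(): TCP position.
- arm.current_ee_rot(): TCP orientation.
- arm.current_ft_force(): force on the tool from outside, world axes, zero at the start.
- arm.current_wrist_torque(): the same for the moment, N m.
- arm.current_grip_width(): finger opening in m.
Only numpy, scipy, OpenCV 4.12 (cv2) and the standard library are available. Lean on these libraries where they do the work, as an engineer would, in place of code of your own. Each camera call takes 0.05 s, during which the arm holds its last target.

## Working session

There is one attempt and no reset: what is moved stays moved. The work goes in short steps, each a Python script; the robot and the scene stay as the last script left them, time stands still between calls to the robot, and variables do not carry over. Pictures are saved under pics/ and viewed, and the job is handed in when it is done.

```bash
mkdir -p pics; ls; python3 - <<'E'
from workcell import arm, effector, vision, job
import cv2, numpy as np
for n in ("side","top"):
    c=vision.camera(n)
    np.savez(f"pics/{n}0.npz",**c)
    cv2.imwrite(f"pics/{n}0.png",cv2.cvtColor(cv2.resize(c["img"],(800,600),interpolation=cv2.INTER_CUBIC),cv2.COLOR_RGB2BGR))
    print(n,{k:c[k] for k in c if k not in("img","range_z")})
print(arm.current_time_s(),arm.current_ee_rot())
E
```

```text
pics
side {'fx': 408.9890820945888, 'fy': 408.9890820945888, 'cx': 253.10970045215902, 'cy': 193.89723241275462, 'pose': array([[ 0.94868647,  0.18989554, -0.25285108,  0.29552871],
       [-0.31613732,  0.58765009, -0.74479833, -0.80974606],
       [ 0.00715408,  0.78651577,  0.61752876,  0.77622978],
       [ 0.        ,  0.        ,  0.        ,  1.        ]])}
top {'fx': 388.7406442982174, 'fy': 388.7406442982174, 'cx': 253.58091948795587, 'cy': 193.9102095061435, 'pose': array([[ 4.39520500e-03,  9.84176097e-01, -1.77138627e-01,
         3.53741363e-01],
       [-9.99960296e-01,  2.95242238e-03, -8.40769167e-03,
         4.08013006e-04],
       [-7.75166112e-03,  1.77168547e-01,  9.84149998e-01,
         1.23646799e+00],
       [ 0.00000000e+00,  0.00000000e+00,  0.00000000e+00,
         1.00000000e+00]])}
0.1 [ 0.58609819 -0.39536974  0.58665193  0.39498253]
```

View pics/side0.png

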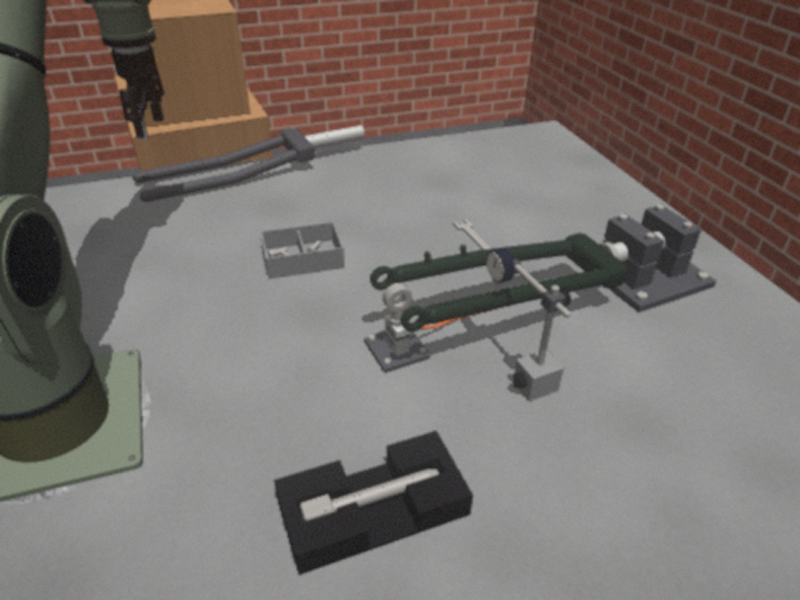

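View pics/top0.png

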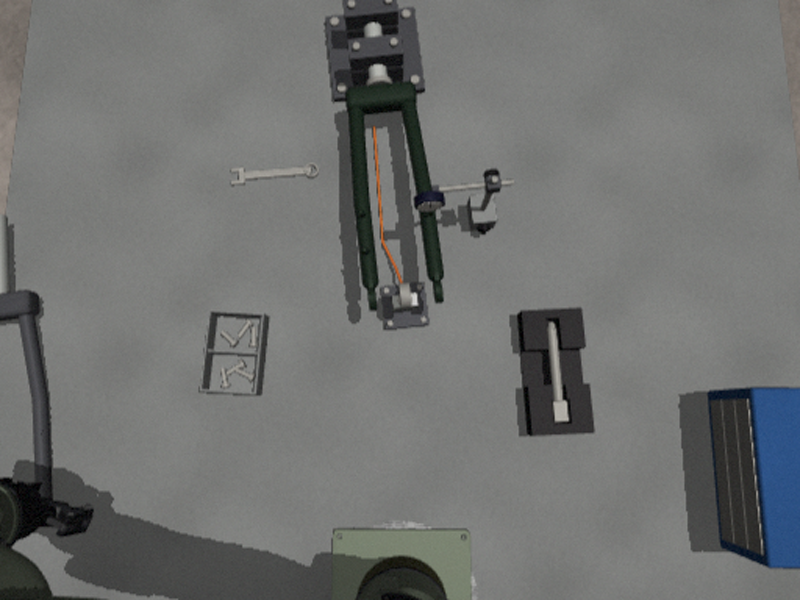

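The pictures show the block at about (555,370) in the top view with the axle's tip to +x. The eye is near (405,295), the dropouts near (373,297) and (438,293), and the gauge stand near (483,210). I'll enlarge those areas.

```bash
cat > h.py <<'E'
import numpy as np, cv2
def load(n): return dict(np.load(n))
def crop(c,r0,r1,c0,c1,s,out):
    im=cv2.resize(c["img"][r0:r1,c0:c1],None,fx=s,fy=s,interpolation=cv2.INTER_CUBIC)
    im=cv2.cvtColor(im,cv2.COLOR_RGB2BGR)
    for k in range(c0-c0%10+10,c1,10):
        cv2.line(im,(int((k-c0+.5)*s),0),(int((k-c0+.5)*s),6),(0,255,255),1); cv2.putText(im,str(k),(int((k-c0)*s),16),0,.35,(0,255,255))
    for k in range(r0-r0%10+10,r1,10):
        cv2.line(im,(0,int((k-r0+.5)*s)),(6,int((k-r0+.5)*s)),(0,255,255),1); cv2.putText(im,str(k),(8,int((k-r0+.5)*s)),0,.35,(0,255,255))
    cv2.imwrite(out,im)
def ray(c,u,v):
    d=np.array([(u-c["cx"])/c["fx"],-(v-c["cy"])/c["fy"],-1.]); P=c["pose"]; return P[:3,3],P[:3,:3]@d
def atz(c,u,v,z):
    o,d=ray(c,u,v); return o+d*(z-o[2])/d[2]
def atr(c,u,v):
    o,d=ray(c,u,v); return o+d*float(c["range_z"][int(round(v)),int(round(u))])
def cloud(c):
    v,u=np.mgrid[0:384,0:512]; z=c["range_z"]
    p=np.stack([(u-c["cx"])/c["fx"]*z,-(v-c["cy"])/c["fy"]*z,-z],-1)
    return p@c["pose"][:3,:3].T+c["pose"][:3,3]
def tri(obs):
    A=np.zeros((3,3));b=np.zeros(3)
    for c,u,v in obs:
        o,d=ray(c,u,v);d=d/np.linalg.norm(d);M=np.eye(3)-np.outer(d,d);A+=M;b+=M@o
    p=np.linalg.solve(A,b); return p,[np.linalg.norm((np.eye(3)-np.outer(d/np.linalg.norm(d),d/np.linalg.norm(d)))@(p-o)) for o,d in [ray(*x) for x in obs]]
def proj(c,p):
    q=c["pose"][:3,:3].T@(np.asarray(p)-c["pose"][:3,3]); return c["cx"]+c["fx"]*q[0]/-q[2], c["cy"]-c["fy"]*q[1]/-q[2]
E
python3 - <<'E'
from h import *
s=load("pics/side0.npz");t=load("pics/top0.npz")
crop(t,160,220,220,300,10,"pics/t_eye.png"); crop(s,160,240,225,305,7,"pics/s_eye.png")
crop(t,190,285,320,390,6,"pics/t_blk.png"); crop(s,270,370,170,310,5.5,"pics/s_blk.png")
E
```

```text
(no output)
```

View pics/t_eye.png

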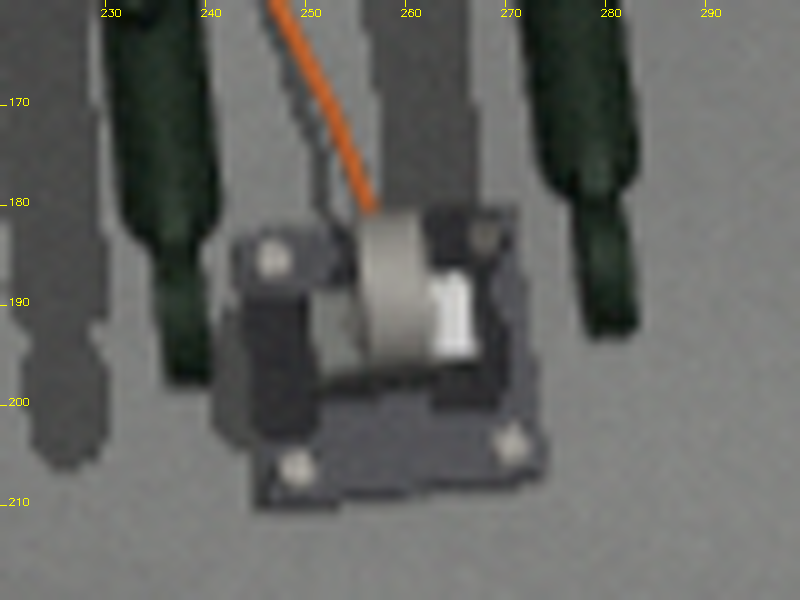

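View pics/s_eye.png

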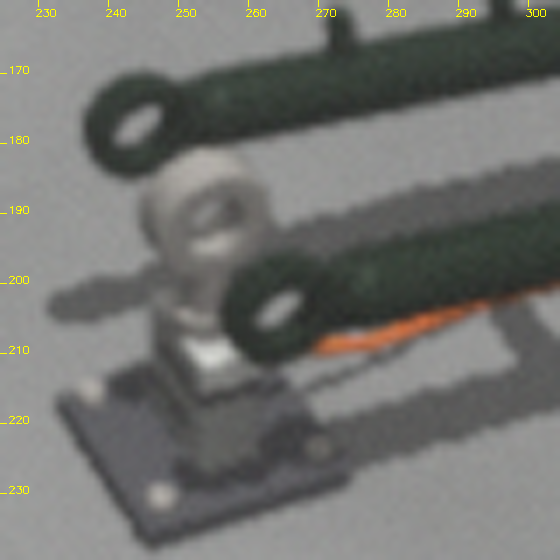

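View pics/t_blk.png

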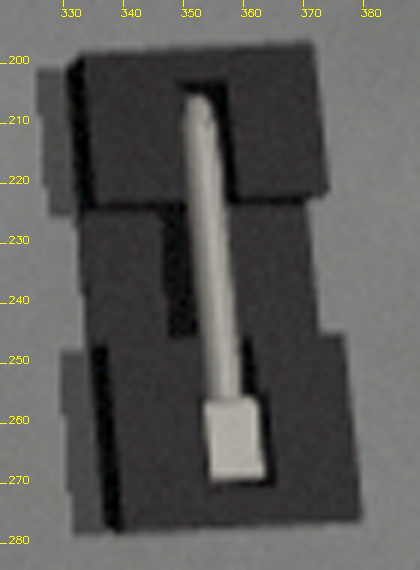

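View pics/s_blk.png

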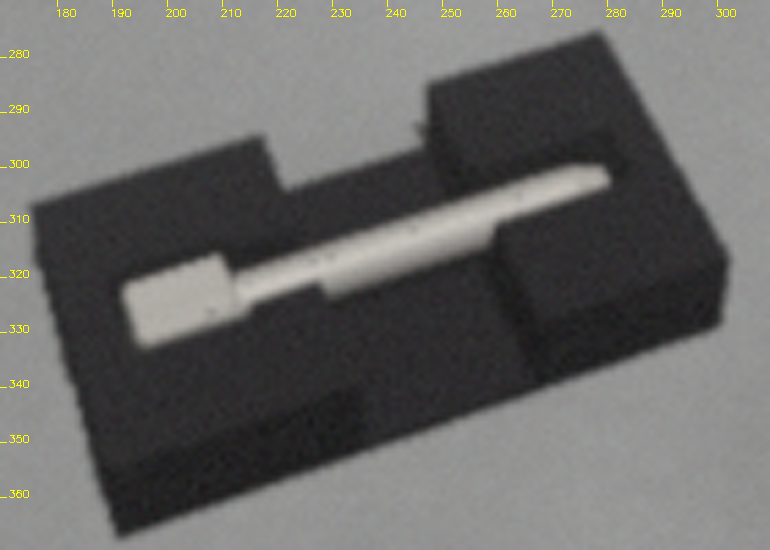

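```bash
cat > m.py <<'E'
from h import *
def fork_pts(x,y,yaw,z=.12):
    ex=np.array([np.cos(yaw),np.sin(yaw),0]);ey=np.array([-ex[1],ex[0],0]);ez=np.array([0,0,1.]);o=np.array([x,y,z])
    a=np.linspace(0,2*np.pi,80)
    R=[]
    for off,r in [(-69,22),(-55,22),(-69,12),(69,22),(55,22),(55,12),(-10,24),(10,24),(-10,12)]:
        R.append(o+ey*off/1e3+r/1e3*(np.cos(a)[:,None]*ex+np.sin(a)[:,None]*ez))
    return R
def axle_pts(x,y,yaw,z=.03,zaxis=0):
    ex=np.array([np.cos(yaw),np.sin(yaw),0]);ey=np.array([-ex[1],ex[0],0]);o=np.array([x,y,z]);ez=np.array([0,0,1.])
    f=lambda a,b,c:o+(a*ex+b*ey+c*ez)/1e3
    R=[np.array([f(-97.5,-14,14),f(-57.5,-14,14),f(-57.5,14,14),f(-97.5,14,14),f(-97.5,-14,14)])]
    R.append(np.array([f(-57.5,-10,0),f(82.5,-10,0),f(97.5,-6,0),f(97.5,6,0),f(82.5,10,0),f(-57.5,10,0)]))
    return R
def block_pts(x,y,yaw):
    ex=np.array([np.cos(yaw),np.sin(yaw),0]);ey=np.array([-ex[1],ex[0],0]);o=np.array([x,y,0]);ez=np.array([0,0,1.])
    f=lambda a,b,c:o+(a*ex+b*ey+c*ez)/1e3
    return [np.array([f(-122,-60,46),f(-27,-60,46),f(-27,60,46),f(-122,60,46),f(-122,-60,46)]),np.array([f(122,-60,46),f(43,-60,46),f(43,60,46),f(122,60,46),f(122,-60,46)])]
def overlay(c,curves,r0,r1,c0,c1,s,out):
    crop(c,r0,r1,c0,c1,s,out); im=cv2.imread(out)
    cols=[(0,0,255),(0,160,255),(255,255,0),(255,0,255),(0,255,0)]
    for i,R in enumerate(curves):
        q=np.array([proj(c,p) for p in R]); q=((q-[c0,r0]+.5)*s).astype(np.int32)
        cv2.polylines(im,[q.reshape(-1,1,2)],False,cols[i%5],1)
    cv2.imwrite(out,im)
E
python3 - <<'E'
from m import *
from scipy.optimize import least_squares
s=load("pics/side0.npz");t=load("pics/top0.npz")
for n,u,v,z in [("eye",258.5,189,.144),("Rboss_end",281,193.5,.12),("Lboss_end",238.5,198,.12),("head",358.2,262.8,.044),("tip",352.5,206,.034),
 ("b1",332,199.5,.046),("b2",371.5,197,.046),("b3",378.8,276.5,.046),("b4",338.7,278.3,.046)]: print(n,atz(t,u,v,z).round(4))
for n,u,v in [("head",358,263),("shank",354.5,235),("eye",258,189),("block",340,210),("bench",300,240)]: print("range",n,atr(t,u,v).round(4))
for n,u,v in [("head",200,325),("block",190,345),("bench",150,300)]: print("range side",n,atr(s,u,v).round(4))
print("side head",atz(s,201,324,.044))
E
```

```text
eye [ 0.5647 -0.0043  0.144 ]
Rboss_end [ 0.5562 -0.07    0.12  ]
Lboss_end [0.5425 0.0538 0.12  ]
head [ 0.3583 -0.3057  0.044 ]
tip [ 0.5328 -0.2981  0.034 ]
b1 [ 0.5511 -0.2325  0.046 ]
b2 [ 0.5594 -0.355   0.046 ]
b3 [ 0.3182 -0.3649  0.046 ]
b4 [ 0.3124 -0.245   0.046 ]
range head [ 0.3577 -0.3051  0.0438]
range shank [ 0.4418 -0.298   0.0442]
range eye [ 0.5645 -0.0028  0.1449]
range block [ 0.5182 -0.2558  0.0473]
range bench [ 0.4287 -0.1364  0.    ]
range side head [ 0.3535 -0.3065  0.043 ]
range side block [ 0.3246 -0.3477  0.0475]
range side bench [ 0.2619 -0.1752 -0.0012]
side head [ 0.35586021 -0.30553456  0.044     ]
```

```bash
python3 - <<'E'
from m import *
s=load("pics/side0.npz");t=load("pics/top0.npz")
f=fork_pts(.570,-.005,.110); b=block_pts(.4355,-.3005,.045)+axle_pts(.4355,-.3005,.045)
overlay(t,f,165,210,225,295,11,"pics/o_t_eye.png"); overlay(s,f,165,225,225,295,10,"pics/o_s_eye.png")
overlay(t,b,190,285,320,390,6,"pics/o_t_blk.png"); overlay(s,b,270,370,170,310,5.5,"pics/o_s_blk.png")
E
```

```text
(no output)
```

View pics/o_t_eye.png

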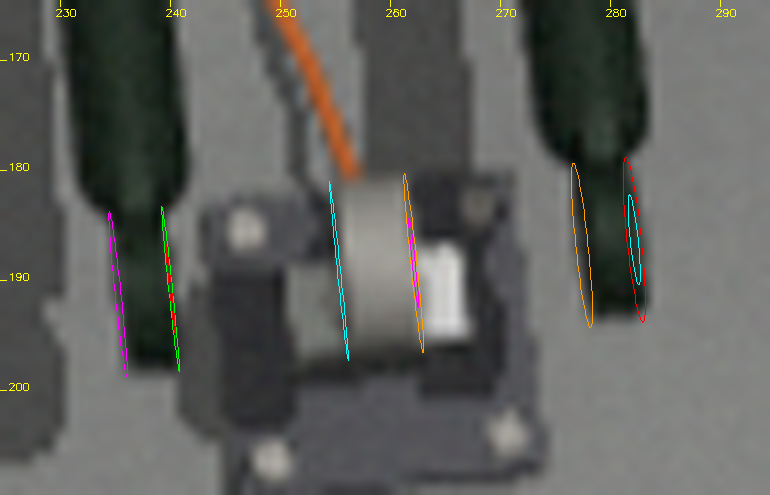

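View pics/o_s_eye.png

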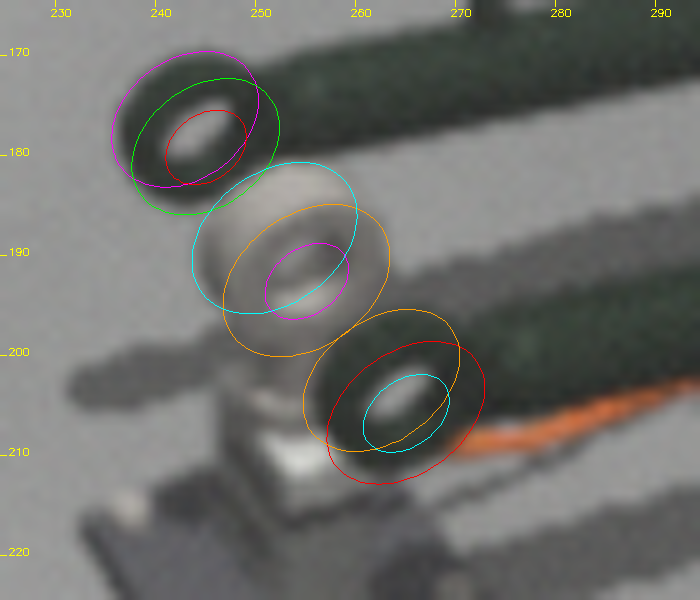

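View pics/o_t_blk.png

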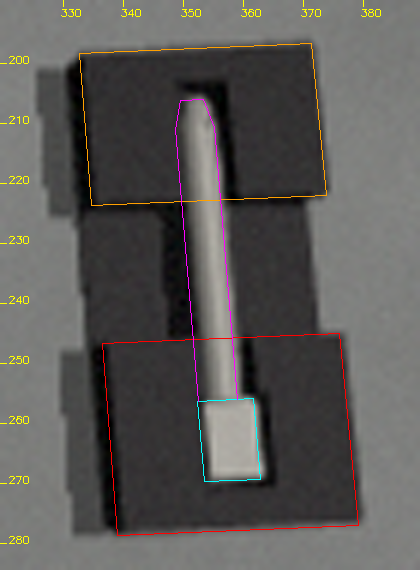

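View pics/o_s_blk.png

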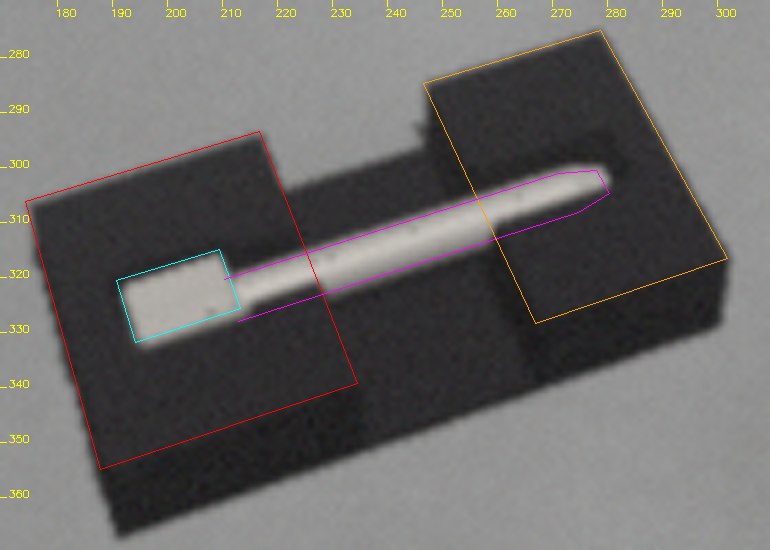

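The overlays agree to 1–2 mm: block and axle at (0.4355, -0.301), yaw 0.045; eye at (0.570, -0.005), yaw 0.11. Next I'll check the IK for the planned poses.

```bash
cat > r.py <<'E'
import numpy as np
from scipy.spatial.transform import Rotation as R
from workcell import arm, effector, vision, job
def ori(axdir, sgn=1, ):  # tool down, jaws square to axle heading axdir(angle)
    j=sgn*np.array([-np.sin(axdir),np.cos(axdir),0]); x=np.array([0,0,-1.]); y=np.cross(j,x)
    q=R.from_matrix(np.stack([x,y,j],1)).as_quat(); return [float(v) for v in (q[3],q[0],q[1],q[2])]
E
python3 - <<'E'
from r import *
ya=.045; yf=.11
for s in (1,-1):
  for n,p,a in [("start",[.216,.533,.3],ya),("via",[.45,0,.32],ya),("above",[.4205,-.302,.2],ya),("grasp",[.4205,-.302,.011],ya),("rot",[.45,-.30,.24],yf+np.pi/2),("pre",[.593,-.21,.24],yf+np.pi/2),("pre2",[.593,-.21,.101],yf+np.pi/2),("ins",[.583,-.13,.101],yf+np.pi/2),]:
    q=arm.inverse_kinematics(p,ori(a,s)); print(s,n,None if q is None else np.round(q,2))
E
```

```text
1 start [-1.16  0.64 -0.16  1.36  0.11  1.15  0.28]
1 via [ 0.03  0.41 -0.16  1.75  0.07  0.99  1.46]
1 above [ 0.82  0.69 -0.47  1.73  0.41  0.82  1.77]
1 grasp [ 0.79  1.02 -0.43  1.86  0.9   0.47  1.33]
1 rot [ 0.01  0.98  1.3   1.61 -0.97  1.32 -1.57]
1 pre [-0.13  1.08  1.3   1.27 -1.02  1.48 -1.98]
1 pre2 [-0.14  1.3   1.3   1.43 -1.25  1.35 -1.82]
1 ins [ 0.53  1.01 -0.79  1.53  0.83  0.96  2.73]
-1 start [-1.6   0.75  0.81  1.38 -0.55  1.24 -2.28]
-1 via [-0.52  0.5   0.77  1.76 -0.4   1.04 -1.13]
-1 above [ 0.31  0.71  0.48  1.75 -0.44  0.79 -0.53]
-1 grasp [ 0.47  1.    0.16  1.87 -0.47  0.31 -0.51]
-1 rot [ 0.46  0.65  0.14  1.6  -0.11  0.9   0.74]
-1 pre [ 0.22  0.8   0.17  1.25 -0.13  1.1   0.51]
-1 pre2 [ 0.3   0.95 -0.02  1.41  0.03  0.78  0.38]
-1 ins [ 0.15  0.91  0.03  1.54 -0.04  0.69  0.31]
```

```bash
python3 - <<'E'
from r import *
import numpy as np
from h import crop
o=ori(.045,-1)
arm.movel([.216,.533,.30],feed=.25)
arm.movep([.42,.05,.32],o); print(arm.current_time_s(),arm.current_q())
arm.movep([.4205,-.302,.12],o); print(arm.current_time_s(),arm.current_q())
for n in("side","top"):
    c=vision.camera(n); np.savez(f"pics/{n}1.npz",**c)
crop(c,190,285,320,390,6,"pics/t1.png"); s=np.load("pics/side1.npz"); crop(dict(s),230,370,170,310,4.2,"pics/s1.png")
E
```

```text
2.425 [-0.6610325   0.45344367  0.75806215  1.84274741 -0.36812552  0.99127893
 -1.27109227]
3.925 [ 0.33198275  0.83812386  0.43261155  1.82860908 -0.5823109   0.60377819
 -0.39595933]
```

View pics/t1.png

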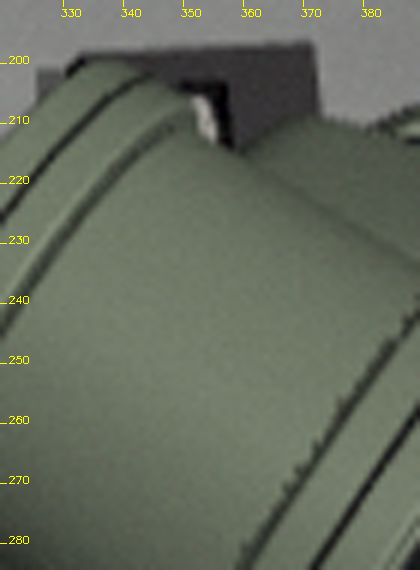

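View pics/s1.png

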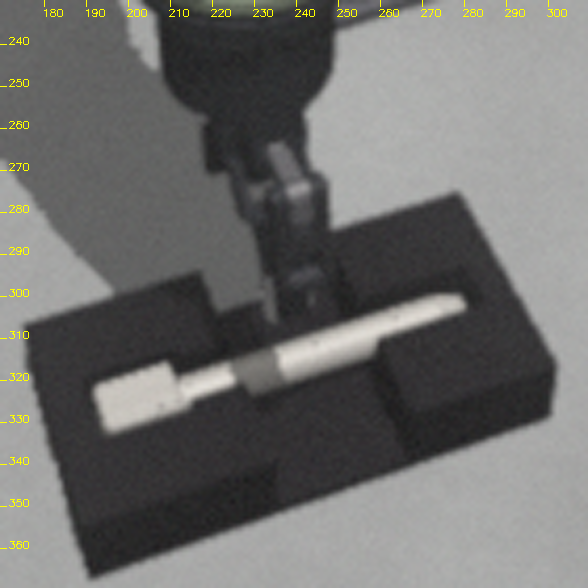

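```bash
python3 - <<'E'
from r import *
p=np.array([.4355-.013,-.3016])
arm.movel([p[0],p[1],.06],feed=.12)
print(arm.movel([p[0],p[1],.012],feed=.08,threshold=12), arm.current_ee_pos(),arm.current_ft_force())
effector.grasp(force=70); print(arm.current_grip_width(),arm.current_ft_force(),arm.current_time_s())
print(arm.movel([p[0],p[1],.022],feed=.05,threshold=30),arm.current_ft_force())
arm.movel([p[0],p[1],.24],feed=.2)
print(arm.current_ft_force(),arm.current_wrist_torque(),arm.current_time_s(),arm.current_grip_width())
E
```

```text
False [ 0.42261502 -0.30176935  0.01233335] [ 0.69161589 -0.08425387  0.58883708]
0.01787983513091641 [0.0134291  1.01666264 7.42774034] 6.0583
False [ 0.53111107 -0.91130447 -4.67255887]
[-1.03292096 -0.42105909 -3.86206558] [0.03837559 0.05367963 0.00815079] 7.65 0.017892536531295935
```

```bash
cat > g.py <<'E'
import numpy as np
EX=.570; EY=-.005; YAW=.11
ey=np.array([-np.sin(YAW),np.cos(YAW)])
TIP=.0975+.013
def grip(depth): # grip xy for tip depth past right mouth (m)
    return np.array([EX,EY])-.069*ey+ey*(depth-TIP)
E
python3 - <<'E'
from r import *
from g import *
from h import crop
o=ori(YAW+np.pi/2,-1)
arm.movep([.45,-.30,.24],o); print(arm.current_time_s())
p=grip(-.030); print(p)
arm.movep([p[0],p[1],.24],o); print(arm.current_q())
arm.movel([p[0],p[1],.102],feed=.2,threshold=25); print(arm.current_ee_pos(),arm.current_ft_force(),arm.current_time_s())
for n in("side","top"):
    c=vision.camera(n); np.savez(f"pics/{n}2.npz",**c)
t=dict(np.load("pics/top2.npz"));s=dict(np.load("pics/side2.npz"))
crop(t,160,225,220,320,8,"pics/t2.png"); crop(s,160,270,225,335,5.4,"pics/s2.png")
E
```

```text
8.8083
[ 0.59299855 -0.2132338 ]
[ 0.24796022  0.79480871  0.10586581  1.24821915 -0.08394189  1.10354696
  0.46985935]
[ 0.59337048 -0.2137766   0.10325485] [ 0.25599994 -0.32086409 -2.79828934] 10.3583
```

View pics/t2.png

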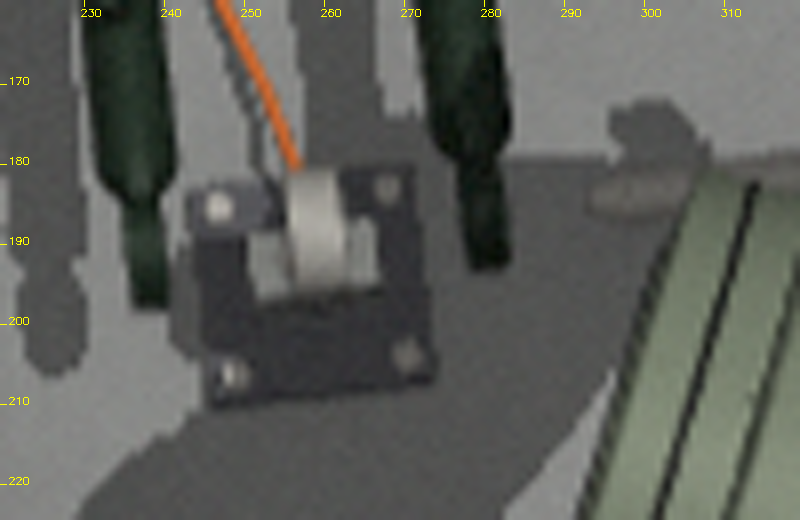

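View pics/s2.png

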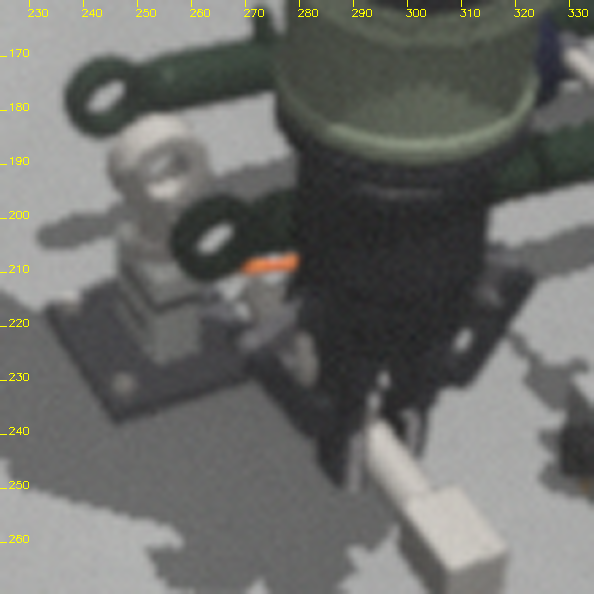

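```bash
python3 - <<'E'
from m import *
import m
t=load("pics/top2.npz");s=load("pics/side2.npz")
yaw=.11+np.pi/2; c=np.array([.59337,-.21378])+.013*np.array([np.cos(yaw),np.sin(yaw)])
f=fork_pts(.570,-.005,.110)+axle_pts(c[0],c[1],yaw,.121)
overlay(t,f,170,205,265,310,16,"pics/o_t2.png"); overlay(s,f,180,280,235,335,5.9,"pics/o_s2.png")
E
```

```text
(no output)
```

View pics/o_t2.png

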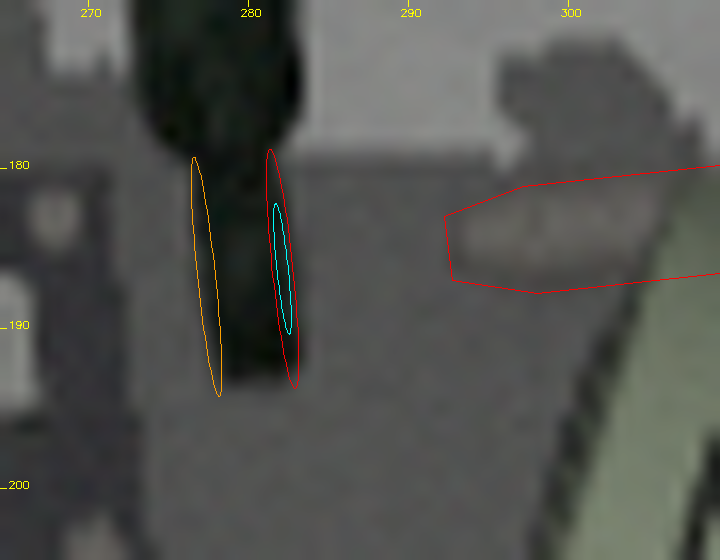

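View pics/o_s2.png

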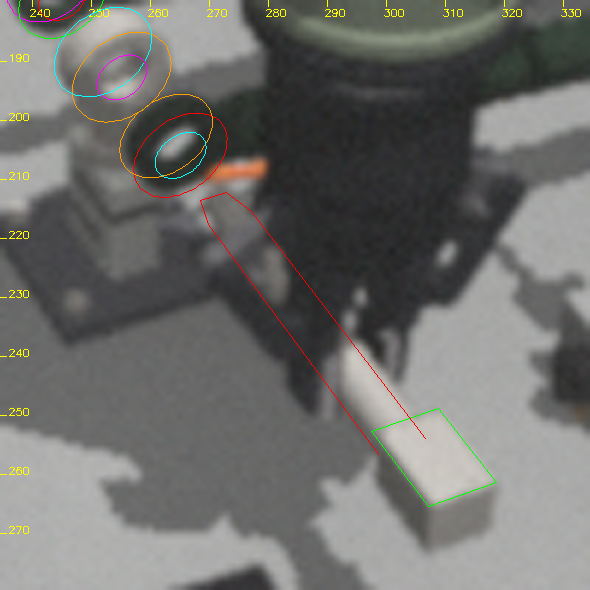

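```bash
python3 - <<'E'
from m import *
s=load("pics/side0.npz");t=load("pics/top0.npz")
g=t["img"].sum(2)
print(g[188:200,279:284].T); print(g[192:204,236:242].T)
for x,y,yaw in [(.570,-.005,.11),(.572,-.005,.11),(.572,-.0045,.115)]:
    f=fork_pts(x,y,yaw)
    for n,c in(("t",t),("s",s)):
        for i,l in [(0,"Rout"),(1,"Rin"),(3,"Lout"),(4,"Lin")]:
            q=np.array([proj(c,p) for p in f[i]]); print(n,l,"u",q[:,0].min().round(1),q[:,0].max().round(1),"v",q[:,1].min().round(1),q[:,1].max().round(1),end=" | ")
        print()
g=s["img"].sum(2)
print("side R bottom");print(g[206:216,260:267].T); print("side R left"); print(g[200:207,250:260]); print("L left");print(g[174:182,231:241]); print("L top"); print(g[166:174,241:248].T); print("R top");print(g[191:199,262:268].T)
E
```

```text
[[101  72  73  73  75 128 315 385 390 395 391 388]
 [101  86  92  55  65 166 339 389 387 386 396 390]
 [107 102  86  85  59 163 326 389 384 388 393 397]
 [111  97  83  65  61 161 336 386 384 391 388 393]
 [229 233 178 137 126 309 387 399 395 390 398 386]]
[[130 141 140 157 175 211 269 344 380 379 384 373]
 [122 112  94  85  59  76 182 316 387 381 381 383]
 [129 101  79  96  64  62 158 315 377 367 378 386]
 [117 100  87  79  69  56 168 312 378 369 375 378]
 [133  85  94  73  80  56 133 316 378 374 375 372]
 [281 228 192 165 167 162 203 225 232 230 234 325]]
t Rout u 281.2 283.2 v 178.8 193.8 | t Rin u 276.5 278.4 v 179.3 194.3 | t Lout u 234.4 236.1 v 183.8 198.7 | t Lin u 239.2 240.8 v 183.3 198.2 | 
s Rout u 257.2 273.0 v 198.7 212.9 | s Rin u 254.8 270.5 v 195.5 209.6 | s Lout u 235.7 250.4 v 169.7 183.2 | s Lin u 237.7 252.5 v 172.4 186.0 | 
t Rout u 281.1 283.2 v 178.2 193.1 | t Rin u 276.4 278.4 v 178.7 193.6 | t Lout u 234.4 236.1 v 183.1 198.1 | t Lin u 239.2 240.8 v 182.6 197.6 | 
s Rout u 258.0 273.7 v 198.5 212.8 | s Rin u 255.6 271.2 v 195.3 209.5 | s Lout u 236.4 251.0 v 
[... 1095 characters left out ...]
40 181 170 165]
 [455 460 454 455 443 370 200 164 168 166]
 [452 453 446 457 447 374 192 161 168 178]
 [454 454 454 448 440 373 213 157 157 177]
 [459 458 453 446 439 383 245 163 152 163]
 [444 447 451 443 452 415 327 187 155 162]]
L top
[[451 446 441 439 411 296 201 173]
 [453 443 449 442 356 236 186 178]
 [446 443 448 429 331 209 181 176]
 [449 452 455 424 313 204 192 184]
 [447 450 442 399 294 200 188 166]
 [449 446 449 420 298 199 184 171]
 [456 447 449 436 334 214 191 155]]
R top
[[315 315 297 290 268 236 205 186]
 [325 295 285 277 263 222 167 181]
 [382 319 283 283 254 208 172 164]
 [432 354 289 271 248 201 168 173]
 [415 337 271 274 238 199 181 170]
 [371 290 271 275 236 206 180 164]]
```

Expected and seen axle agree within about 0.7 px in both views, so the cameras and the robot agree. The edge profiles move the bore to eye x 0.571 and yaw 0.115. Next, a guarded insertion.

```bash
sed -i 's/^EX=.*/EX=.571; EY=-.005; YAW=.115/' g.py; python3 - <<'E'
from r import *
from g import *
o=ori(YAW+np.pi/2,-1)
Z=.120-.0177
def go(d,feed,th,off):
    p=np.r_[grip(d),Z]; hit=arm.movel(list(p+off),feed=feed,ori=o,threshold=th); a=np.array(arm.current_ee_pos())
    print(d,hit,((a-p)*1e3).round(1),np.round(arm.current_ft_force(),1),np.round(arm.current_wrist_torque(),2),arm.current_time_s()); return hit,a-p
off=np.zeros(3)
h,e=go(-.012,.05,15,off); arm.dwell(.3)
e=np.array(arm.current_ee_pos())-np.r_[grip(-.012),Z]; print((e*1e3).round(2),arm.current_ee_rot(),o)
off=off-e
h,e=go(-.010,.02,15,off)
for d in (.005,.02,.05):
    if h: break
    h,e=go(d,.03,12,off)
from m import *
for n in("side","top"):
    c=vision.camera(n); np.savez(f"pics/{n}3.npz",**c)
t=load("pics/top3.npz");s=load("pics/side3.npz")
f=fork_pts(EX,EY,YAW)
overlay(t,f,165,210,265,315,15,"pics/t3.png"); overlay(s,f,170,270,230,330,5.9,"pics/s3.png")
E
```

```text
-0.012 False [0.1 0.2 0.1] [ 0.1  0.2 -4.2] [-0.07 -0.01 -0.05] 10.9667
[-0.04 -0.22 -0.02] [ 0.7059418  -0.04055195  0.70594649  0.04051267] [0.7059381673195988, -0.040636239016991184, 0.7059381673195988, 0.040636239016991184]
-0.01 False [0.1 0.4 0. ] [ 0.2 -1.  -3.7] [-0.03 -0.03 -0.01] 11.525
0.005 False [0.1 0.1 0. ] [ 0.5  0.2 -2.9] [0.01 0.06 0.02] 12.175
0.02 False [0.1 0.1 0.1] [ 0.4 -0.4 -4.1] [-0.01 -0.03  0.03] 12.825
0.05 False [-0. -0.  0.] [-0.2  0.8 -3.6] [-0.04  0.03 -0.01] 13.975
```

View pics/t3.png

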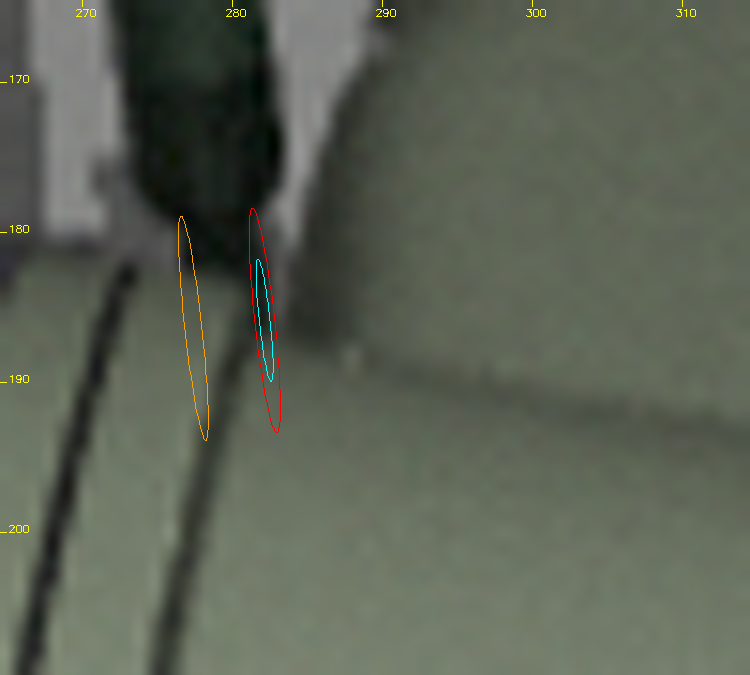

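View pics/s3.png

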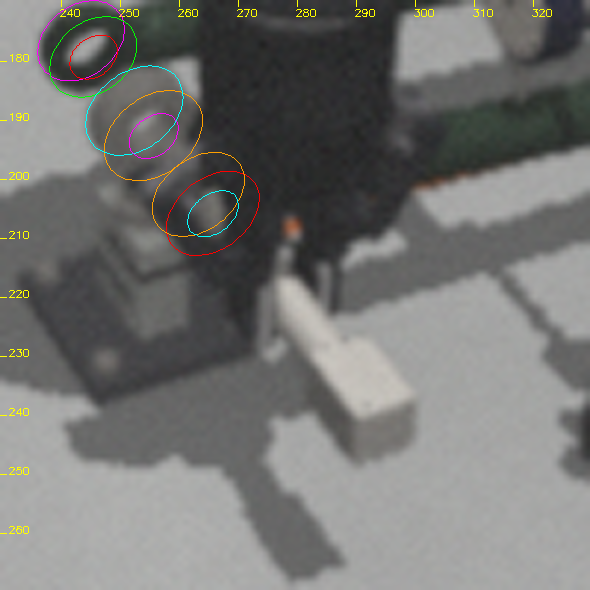

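No contact so far, and the tip is 50 mm past the mouth. Continuing to 94 mm.

```bash
python3 - <<'E'
from r import *
from g import *
o=ori(YAW+np.pi/2,-1)
Z=.120-.0177
for d in (.065,.080,.094):
    p=np.r_[grip(d),Z]; hit=arm.movel(list(p),feed=.03,ori=o,threshold=10); a=np.array(arm.current_ee_pos())
    print(d,hit,((a-p)*1e3).round(1),np.round(arm.current_ft_force(),1),np.round(arm.current_wrist_torque(),2),arm.current_time_s())
    if hit: break
from m import *
for n in("side","top"):
    c=vision.camera(n); np.savez(f"pics/{n}4.npz",**c)
t=load("pics/top4.npz");s=load("pics/side4.npz")
crop(t,165,210,225,285,12,"pics/t4.png"); crop(s,160,260,225,325,5.9,"pics/s4.png")
E
```

```text
0.065 False [ 0.  -0.1  0. ] [-0.1 -0.9 -3.5] [-0.08 -0.02  0.03] 14.7167
0.08 False [ 0.  -0.1  0. ] [-0.5  0.6 -3.4] [-0.   -0.02 -0.05] 15.3667
0.094 False [ 0.  -0.1  0. ] [-0.5  0.3 -3.1] [-0.08 -0.03  0.02] 15.9833
```

View pics/t4.png

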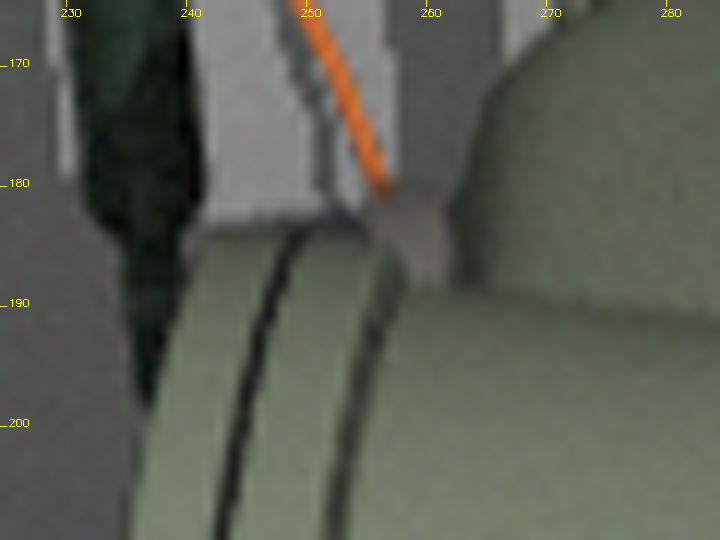

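View pics/s4.png

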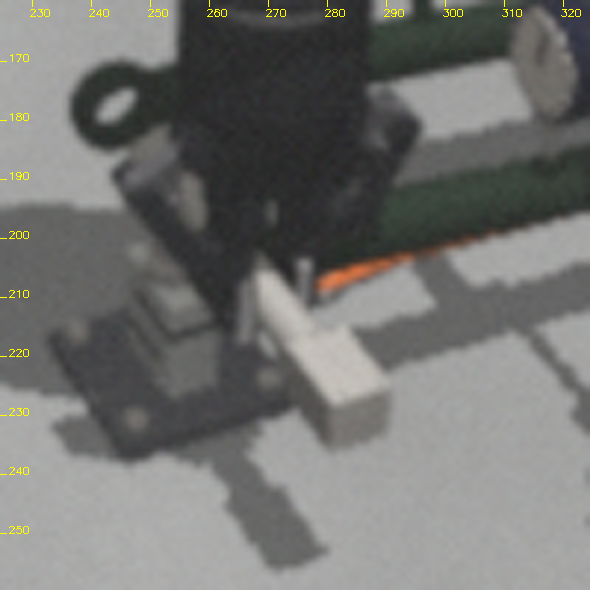

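Tip is 94 mm in, through the first dropout and the eye, with no contact force. Next I release, go up and look.

```bash
python3 - <<'E'
from r import *
from g import *
effector.release(); print(np.round(arm.current_ft_force(),1),arm.current_grip_width(),arm.current_time_s())
p=grip(.094)
arm.movel([p[0],p[1],.19],feed=.15,threshold=15); print(np.round(arm.current_ft_force(),1),arm.current_ee_pos())
h=grip(.094)-ey*.0655
arm.movel([h[0],h[1],.19],feed=.15); print(arm.current_time_s())
from m import *
for n in("side","top"):
    c=vision.camera(n); np.savez(f"pics/{n}5.npz",**c)
t=load("pics/top5.npz");s=load("pics/side5.npz")
crop(t,165,215,225,325,8,"pics/t5.png"); crop(s,165,255,230,320,6.5,"pics/s5.png")
E
```

```text
[-1.7 -9.1 -4.6] 0.0852513699439496 16.75
[-0.5 -0.1 -1.1] [ 0.58050759 -0.08985904  0.18910641]
18.0667
```

View pics/t5.png

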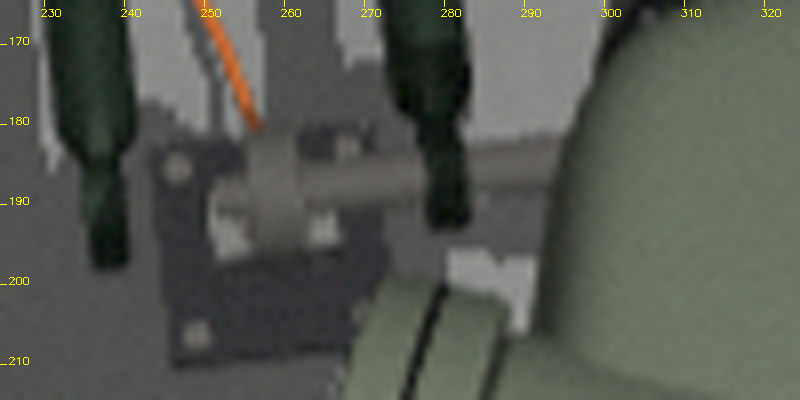

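View pics/s5.png

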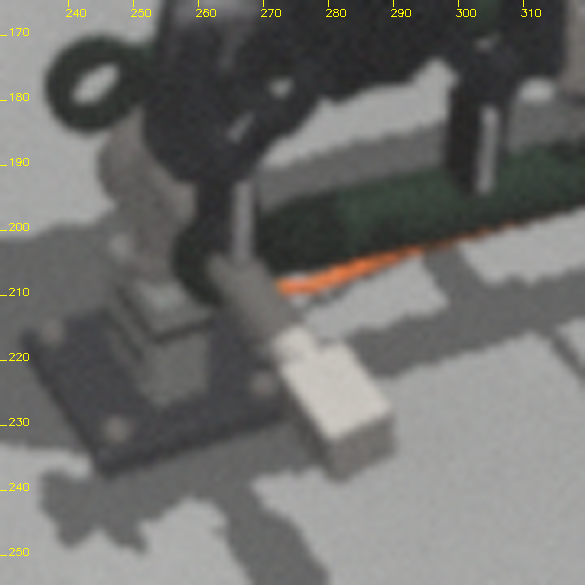

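The axle is through the eye, with its tip at about (250,189) in the top view. The head has dropped about 5 mm, as expected. Now I regrip on the head.

```bash
python3 - <<'E'
from r import *
from g import *
h=grip(.094)-ey*.0655
print(arm.movel([h[0],h[1],.0965],feed=.12,threshold=12),arm.current_ee_pos(),np.round(arm.current_ft_force(),1))
effector.grasp(force=60); print(arm.current_grip_width(),np.round(arm.current_ft_force(),1),np.round(arm.current_wrist_torque(),2),arm.current_time_s())
th=.045
q=R.from_rotvec(-th*np.array([np.cos(YAW),np.sin(YAW),0]))*R.from_quat(np.roll(ori(YAW+np.pi/2,-1),-1))
q=q.as_quat(); o=[float(q[3]),*map(float,q[:3])]
print(o,arm.movel([h[0],h[1],.102],feed=.02,ori=o,threshold=25),np.round(arm.current_ft_force(),1),np.round(arm.current_wrist_torque(),2),arm.current_ee_pos(),arm.current_time_s())
from m import *
for n in("side","top"):
    c=vision.camera(n); np.savez(f"pics/{n}6.npz",**c)
t=load("pics/top6.npz");s=load("pics/side6.npz")
crop(t,165,215,225,325,8,"pics/t6.png"); crop(s,165,255,230,320,6.5,"pics/s6.png")
E
```

```text
False [ 0.58868421 -0.1550432   0.09722116] [ 0.9  0.3 -0.4]
0.028421280034211918 [-2.2 -2.   2.9] [-0.02  0.65  0.24] 19.6583
[0.7066737224938535, -0.056508222022049664, 0.7048452460249035, 0.024743684783800998] False [ 0.4  0.7 -3. ] [-0.12 -0.06  0.02] [ 0.58850697 -0.15454774  0.10201441] 20.0833
```

View pics/t6.png

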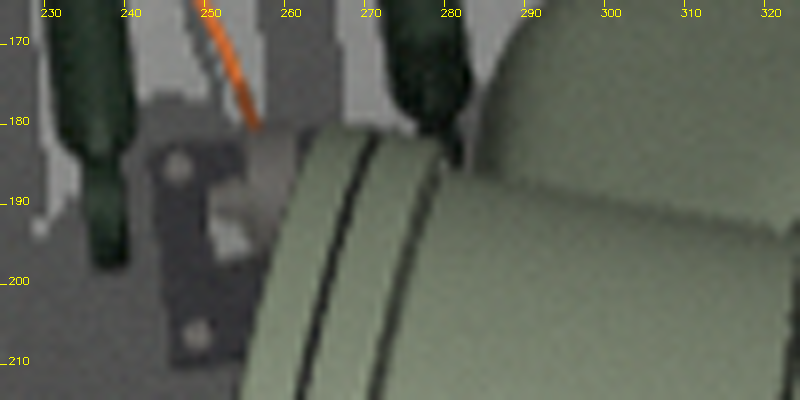

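View pics/s6.png

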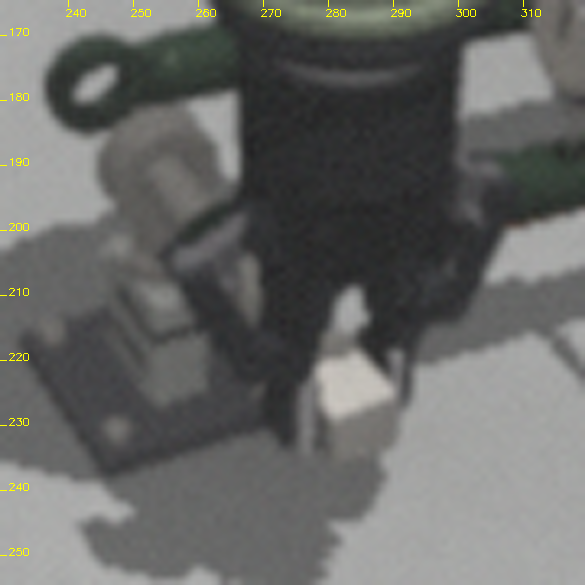

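Gripped on the head and hanging free: the force is just the weight. Pushing on.

```bash
python3 - <<'E'
from r import *
from g import *
a=np.array([.58851,-.15445,.102]); h=grip(.094)-ey*.0655; a[:2]=h
def st(d,feed,th):
    p=a+np.r_[ey*d,0]; hit=arm.movel(list(p),feed=feed,threshold=th); e=np.array(arm.current_ee_pos())
    print(d,hit,((e-a)[:2]@ey).round(4),np.round(arm.current_ft_force(),1),np.round(arm.current_wrist_torque(),2),arm.current_time_s()); return hit
for d in (.025,.040,.055):
    if st(d,.03,12): break
else: st(.067,.012,20)
from m import *
for n in("side","top"):
    c=vision.camera(n); np.savez(f"pics/{n}7.npz",**c)
t=load("pics/top7.npz");s=load("pics/side7.npz")
crop(t,165,215,215,315,8,"pics/t7.png"); crop(s,155,245,225,315,6.5,"pics/s7.png")
E
```

```text
0.025 False 0.025 [-0.3  0.7 -2.6] [-0.02  0.08 -0.02] 21.1667
0.04 False 0.0403 [-0.7  0.4 -1.4] [0.12 0.14 0.  ] 21.8167
0.055 False 0.0556 [-1.3  3.8  0.1] [0.58 0.45 0.03] 22.4667
0.067 True 0.062 [ 0.6 -1.6  2.1] [-0.37 -0.12 -0.05] 23.1917
```

View pics/t7.png

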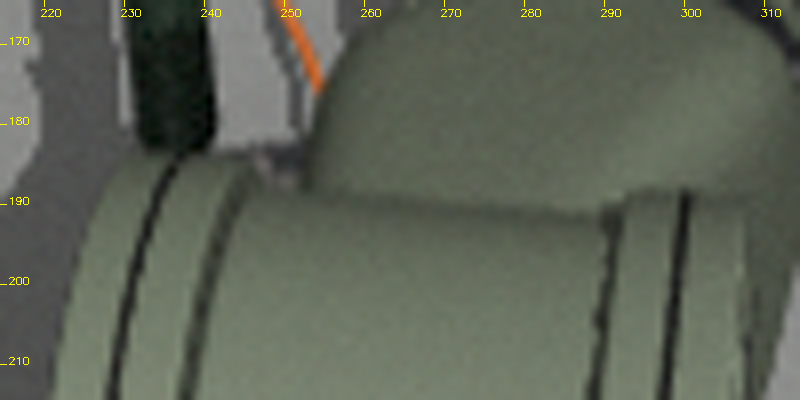

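View pics/s7.png

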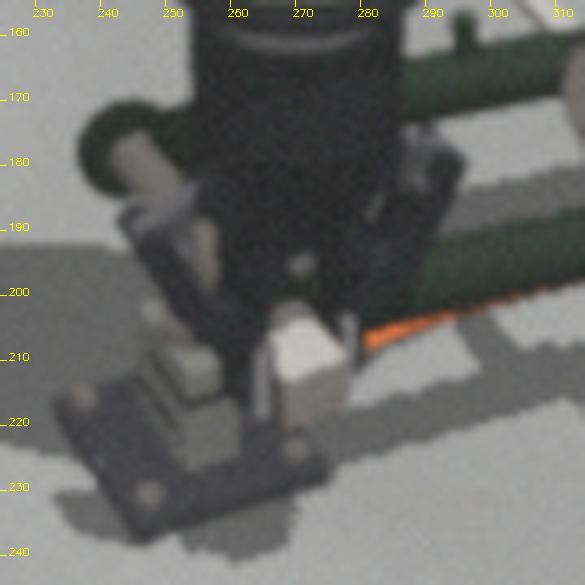

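It stopped at 62 mm, where the shoulder was expected at 61. I'll press once more to confirm, then release, retreat and look.

```bash
python3 - <<'E'
from r import *
from g import *
e=np.array(arm.current_ee_pos())
print(arm.movel(list(e+np.r_[ey*.004,0]),feed=.01,threshold=25),((np.array(arm.current_ee_pos())-e)[:2]@ey).round(4),np.round(arm.current_ft_force(),1))
arm.movel(list(e),feed=.02,threshold=30)
effector.release(); print(np.round(arm.current_ft_force(),1))
arm.movel([e[0],e[1],.22],feed=.15,threshold=20); print(np.round(arm.current_ft_force(),1))
arm.movel([.42,-.30,.28],feed=.3); print(arm.current_time_s(),np.round(arm.current_ft_force(),1))
from m import *
for n in("side","top"):
    c=vision.camera(n); np.savez(f"pics/{n}8.npz",**c)
t=load("pics/top8.npz");s=load("pics/side8.npz")
f=fork_pts(EX,EY,YAW)
yaw=YAW+np.pi/2; m=np.array([EX,EY])-.069*ey+.0575*ey
f=f[:1]+f[3:4]+axle_pts(m[0],m[1],yaw,.119)
crop(t,165,215,220,320,8,"pics/t8.png");crop(s,160,230,225,305,8,"pics/s8.png")
overlay(t,f,165,215,220,320,8,"pics/o_t8.png"); overlay(s,f,160,230,225,305,8,"pics/o_s8.png")
cv2.imwrite("pics/s8full.png",s["img"][:,:,::-1])
E
```

```text
True 0.0 [-0.  -0.7  4.9]
[ 0.3 -0.5  0.3]
[-0.   0.6 -0.2]
26.5417 [-0.2 -0.6 -0.2]
```

View pics/t8.png

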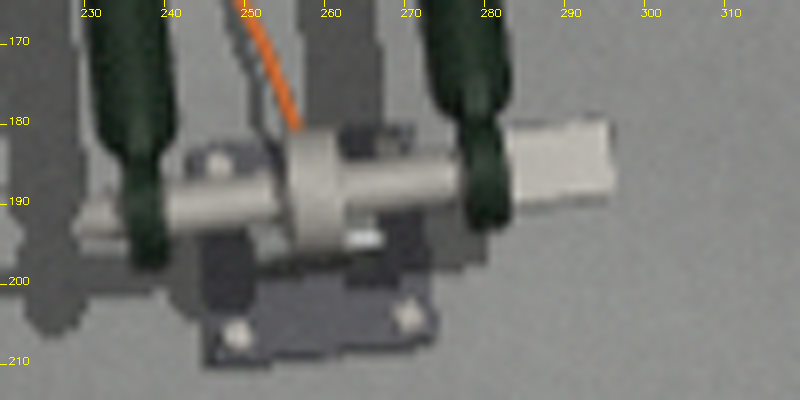

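View pics/s8.png

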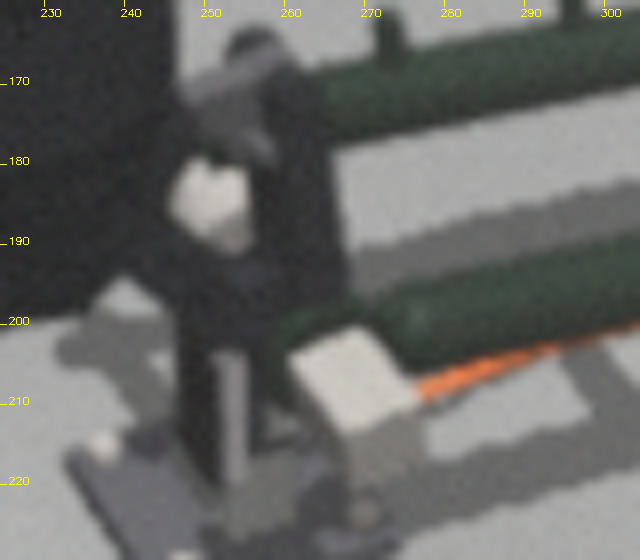

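View pics/o_t8.png

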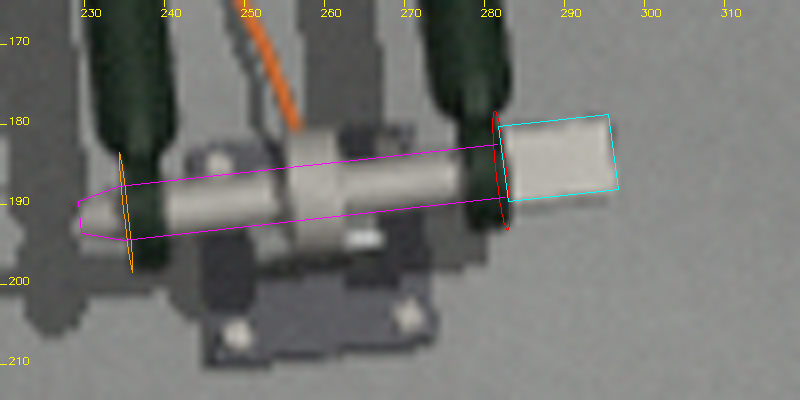

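View pics/s8full.png

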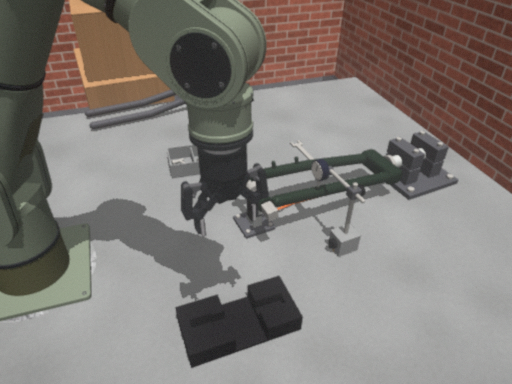

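The axle is seated: the head's edge is flush with the right boss at about (283,186), and the tip is out past the left boss at about (230,191). A quick check of the gauge stand, then I hand in.

```bash
python3 - <<'E'
from h import *
a=load("pics/top0.npz")["img"];b=load("pics/top8.npz")["img"]
g=lambda i:cv2.cvtColor(i,cv2.COLOR_RGB2GRAY)[100:155,265:335].astype(np.float32)
print(cv2.phaseCorrelate(g(a),g(b)),abs(g(a)-g(b)).mean())
from workcell import arm,job
print(np.abs(arm.current_dq()).max(),arm.current_time_s()); job.finish_job()
E
```

```text
((-0.017094714383354415, -0.038384076926160304), 0.9954541669951544) 10.10935
0.0037132361108212597 26.6417
the job is handed in; nothing more can be done
```

The axle is fitted and handed in at about 27 s of the 64 s allowed. I lifted it out of the block by the shank, turned it and put it in from the right (-y) side through that dropout and the eye. Then I regripped it on the head, levelled it and pushed until it stopped at 62 mm of travel (61 mm expected).

**Last checks**
- **Seating:** in the top view the head sits flush against the right dropout. The tip is out of the left one, within about 1 px (roughly 3 mm) of the predicted home position.
- **Side view:** the gripper hid most of the axle in the last picture, so it only confirmed the head against the boss.
- **Release:** the arm was clear of everything, with about zero force on the tool.
- **Gauge stand:** the top pictures from before and after show an image shift of under 0.05 px, so it did not move. Mean brightness there differed by about 10 grey levels, which I put down to the arm's changing shadow.

**Not confirmed:** the second press to confirm seating stopped at once without moving, and the force read afterwards was only about 5 N. It adds little beyond the first stop.

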